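Start the sink disposer from its guarded toggle

TASK

Start the waste disposer: on the switch box that has the hinged clear guard, lift the guard with a finger under its tab, keep it up on the back of the finger while the fingertip pushes the toggle beneath over to its other side (towards the guard's hinge), then draw the finger out and let the guard drop shut over the switched toggle. Use only the fingers' outside and do it gently, gripping nothing; leave the bare toggle on the other switch box, the two specimen pots, the beaker and the cassette box as they are.

Things in the scene. Friction and masses are not known exactly. Their poses are not given: they have to be found in the camera images.
- disposer_box: the guarded switch box, bolted down: a grey metal enclosure 110 (x) x 90 (y) x 75 mm high, standing on two mounting straps 124 mm long in y. Origin: centre of its underside; x points from its front (robot side) to its back, z up. On its flat top (75 mm up) a toggle stands 32 mm in front of the centre, covered by the guard; a cable gland and conduit leave its back, reaching 102 mm behind the centre. It may stand left or right of the other box and turned by up to 20 degrees
- guard (a joint): angle of the guard in rad: 0 shut, 1.3 at its stop. The guard is a clear plastic hood, 47 long (x) x 50 wide (y) x 46 mm high, with black edges, open underneath, hinged along y at its rear lower edge; the hinge axis lies 6 mm in front of the box centre and 81 mm above the bench. It swings up and back and a light spring always shuts it again (about 0.3 N at the tab when shut, 0.8 N when wide open); it does not touch the toggle in either position of the toggle
- guard_tab (a point): the middle of the front lower edge of the guard's lift tab: a black plastic tongue 30 mm wide (y) and 3 mm thick that juts from the foot of the guard's front, 63 mm in front of the hinge axis, 77.5 mm above the bench when shut. It overhangs the front face of the box by 14 mm, so that a fingertip can get under it from in front. Its x axis points from the tab to the hinge when shut; it turns with the guard
- toggle (a joint): angle of the toggle under the guard in rad: 0 off (leaning 0.35 rad to the front, towards the tab), 0.7 on (leaning 0.35 rad to the back, towards the hinge). It snaps: about 3 N at its end starts it, beyond the middle (0.35) it springs over to the other side by itself and stays
- toggle_tip (a point): the free end of that toggle, a steel paddle 15 mm wide (y), 8 mm thick, its end 33 mm from its pivot; the pivot lies on the box top, 32 mm in front of the box centre and 75 mm above the bench
- fan_box: the other switch box, the same enclosure without a guard, bolted down; origin and axes as for the first. Not part of the job
- fan_toggle (a joint): angle of the bare toggle on the other box in rad: 0 as it starts (leaning back, on), 0.7 when flipped to the front. Leave it
- pot1: loose specimen pot, 68 mm across its white lid, 57 mm high, to the left; origin: centre of its underside
- pot2: the same, to the right
- beaker: loose steel beaker with instruments, 72 mm across, 95 mm high (instruments up to 153 mm), right rear; origin: centre of its underside
- cassette_box: loose open white cardboard box of white cassettes, 120 (x) x 220 (y) x 75 mm high, left rear; origin: centre of its underside
Not all that is in view belongs to the job. What is shaped like the fan_box but pink is not meant.

How it is judged:
By the outcome, as a careful person would: the job done as asked, in the order asked, and still so for the second after the job is handed in, with the robot touching nothing.
It also fails if it takes over 38 s, if anything falls off the work surface, if the arm or the gripper's body presses on something with over 40 N, if the wrist force passes 120 N, or if a joint passes its speed limit or range.

ROBOT

A 6-joint arm with a two-finger parallel gripper is mounted at the origin on the work surface. World frame = base frame: x ahead of the robot, y to its left, z up, the work surface at z = 0. Lengths are in mm, angles in rad, forces in N, time in s.
With the tool pointing down it reaches from about 350 to 875 mm from the base axis. Payload 4.2 kg.
Tool frame: the origin (TCP) lies between the finger pads; the fingertips stand 11 mm ahead of it and the grasp point (between the pads) lies 8 mm behind it; z points along the fingers, y is the direction in which the jaws open and shut (so a half turn about z gives the same grasp; the last joint's range is limited). The gripper opens to 85 mm and grips with 20 to 120 N. Pads are 22 mm wide; open, the fingers measure 114 mm over their backs; the gripper's body (76 mm by 85 mm) begins 54 mm behind the grasp point. The pads swing forward as they close: fully open they stand 13 mm farther back than shut.
Start: joints at [1.579, 0.385, 0.008, 0, -1.194, -0.259], TCP at [155.08, 605.433, 242.312] pointing down, gripper open.
Joint ranges: [-3.14, 3.14], [-1.21, 2.06], [-1.07, 1.41], [-3.16, 2.05], [-2.99, -0.16], [-3.1, 3.1]. Speed limits (rad/s): [2.79, 2.79, 3.14, 3.14, 3.14, 3.14].

INTERFACE

Orientations are given as a unit quaternion [x, y, z, w].
In Python, from bench import * gives the robot as it stands.
- The arm moves only by the tool servo_tool, never from a script. Its argument "rows" is a list of rows, each a list of 7 numbers: the opening, from 0 (shut) to 1 (fully open), then the shift along the tool's x, y, z in cm, then the turn, a rotation vector about the tool's x, y, z in degrees. A call has 1 to 12 rows; each row shifts and turns the commanded pose from where the row before left it, along the tool's axes as they then stand; what a row does not reach is not made up. A row lasts 1/10 s, in which the tool goes at most 50 mm and 8.59 degrees, less where a joint would pass 70% of its speed; a pose out of reach is approached as far as the arm can. A call is refused whole if a number of a shift passes 5 or a number of a turn 8.59, either way. A call with a gripper value outside its range is refused whole. The fingers move at their own pace and stop on an object; the grip force is fixed at half the most. Time passes only in rows, so rows that do not move let the fingers close. It gives the time, the measured TCP pose, the force and the opening at its end, in the units of the state.
- read_state(): the state, without advancing time (a new reading comes with each control period).
- get_image(name): name is "scene" or "top" or "wrist"; returns a dict with "image" (400x640x3 uint8, red, green, blue), "mtx" (3x3 intrinsics, pixels), "extrinsics" (4x4, takes a point from camera to world coordinates). Camera axes: x right, y up, looking along -z (the intrinsics and any distortion apply to the point x, -y, -z); pixel columns grow to the right and rows downward; lengths in mm; the calibration is good to about 2 mm. A picture is of the moment at which its call begins. There is no depth.
- job_done(): hands the job in, once; it reports no verdict.
The state is a dict: "clock": time; "joints": joint angles; "joint_vel": joint speeds; "joint_efforts": joint torques, N m; "position": TCP position; "ee_rot": TCP orientation; "contact_force": force on the tool from outside, world axes, zero at the start; "wrist_torque": the same for the moment, N m; "gripper_width": finger opening in mm.
Only numpy, scipy, OpenCV 4.12 (cv2) and the standard library are available. Lean on these libraries where they do the work, as an engineer would, in place of code of your own. Each camera call takes 0.05 s, during which the arm holds its last target. There are 200 camera calls.

## Working session

There is one attempt and no reset: what is moved stays moved. The work goes in short steps, Python scripts to look and compute and a tool call to move; the robot and the scene stay as the last step left them, time stands still between calls to the robot, and variables do not carry over. Pictures are saved under pics/ and viewed, about 8 in all and at most 12, crops included, and the job is handed in when it is done.

Besides the shell and the picture viewer there is one more tool, called after "Call:" as name(argument=value, ...), one argument or row to a line, values as JSON. servo_tool: Moves the arm, as the interface text tells. Its arguments: {"type":"object","properties":{"rows":{"type":"array","items":{"type":"array","items":{"type":"number"}}}},"required":["rows"]}

```bash
mkdir -p pics
cat > h.py <<'E'
from bench import *
import numpy as np, cv2
def snap(n,f):
    d=get_image(n); cv2.imwrite(f'pics/{f}.png',d['image'][:,:,::-1]); np.savez(f'pics/{f}.npz',**{k:np.array(v) for k,v in d.items()}); return d
def ray(d,u,v):
    K=np.array(d['mtx']);E=np.array(d['extrinsics']); r=np.linalg.inv(K)@[u,v,1]; r=np.array([r[0],-r[1],-r[2]])
    return E[:3,3],E[:3,:3]@r
def onz(d,u,v,z):
    o,r=ray(d,u,v); return o+r*(z-o[2])/r[2]
def proj(d,p):
    E=np.array(d['extrinsics']);c=E[:3,:3].T@(np.array(p)-E[:3,3]); q=np.array(d['mtx'])@[c[0],-c[1],-c[2]]; return q[:2]/q[2]
E
python3 - <<'E'
from h import *
a=snap('scene','s0');b=snap('top','t0')
print([k for k in a])
for d in(a,b): print(np.round(d['extrinsics'],2).tolist(),np.round(d['mtx'],1).tolist())
s=read_state();print(s['clock'],s['position'],s['ee_rot'],s['gripper_width'])
E
```

```text
['image', 'mtx', 'extrinsics']
[[0.73, -0.4, 0.55, 1133.75], [0.68, 0.42, -0.6, -600.46], [0.02, 0.82, 0.58, 688.36], [0.0, 0.0, 0.0, 1.0]] [[403.9, 0.0, 321.8], [0.0, 403.9, 191.0], [0.0, 0.0, 1.0]]
[[-0.03, 0.99, -0.15, 425.68], [-1.0, -0.03, 0.02, 0.88], [0.02, 0.15, 0.99, 1139.62], [0.0, 0.0, 0.0, 1.0]] [[440.5, 0.0, 323.2], [0.0, 440.5, 197.8], [0.0, 0.0, 1.0]]
0.1 [154.96131369 604.98497861 241.34189668] [ 9.92139971e-01 -1.25129297e-01 -6.40831900e-05  9.65456456e-04] 85.59288107037938
```

View pics/t0.png

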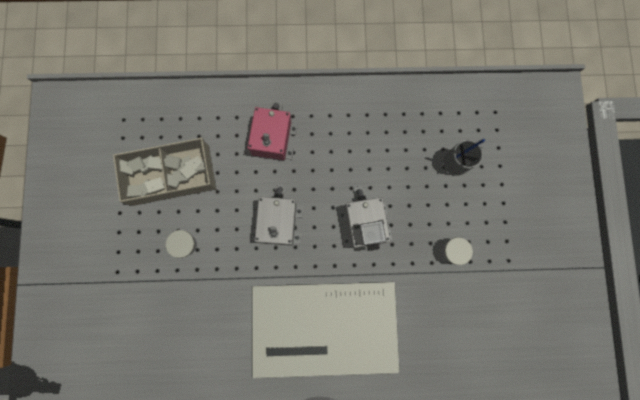

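View pics/s0.png

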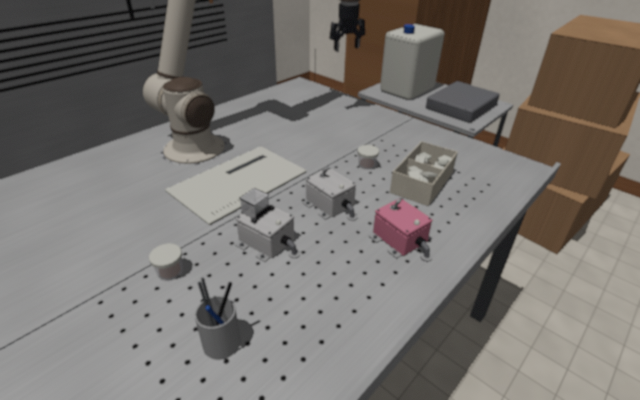

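The top view shows three box-like candidates. The guarded grey box, with its clear hood, is at (368,222). The bare grey fan box is at (275,220) and the pink decoy at (270,132). I choose (368,222), and the scene view agrees, with the hood at (255,203). I'll check it in a close crop.

Run:
```python
from h import *
d=dict(np.load('pics/t0.npz'))
c=d['image'][180:260,335:405,::-1]
s=dict(np.load('pics/s0.npz'))['image'][180:265,225:305,::-1]
cv2.imwrite('pics/c0.png',np.hstack([cv2.resize(c,(400,457),interpolation=cv2.INTER_CUBIC),cv2.resize(s,(400,457),interpolation=cv2.INTER_CUBIC)]))
g=cv2.cvtColor(d['image'],cv2.COLOR_RGB2HSV)
m=((g[...,2]>125)).astype(np.uint8); m[:, :345]=0;m[:,395:]=0;m[:190]=0;m[255:]=0
cs,_=cv2.findContours(m,0,2);k=max(cs,key=cv2.contourArea);r=cv2.minAreaRect(k);bp=cv2.boxPoints(r);print(r)
for p in bp: print(p,onz(d,*p,75)[:2])
```

```text
((368.7181701660156, 219.3771209716797), (50.1657829284668, 37.81435775756836), 79.04593658447266)
[345.3892  198.34402] [584.2172627  -79.88514437]
[382.51456 191.15848] [ 599.58521255 -171.87568045]
[392.04715 240.41022] [ 478.38699202 -188.87991499]
[354.92178 247.59576] [463.77324025 -98.32076473]
```

View pics/c0.png

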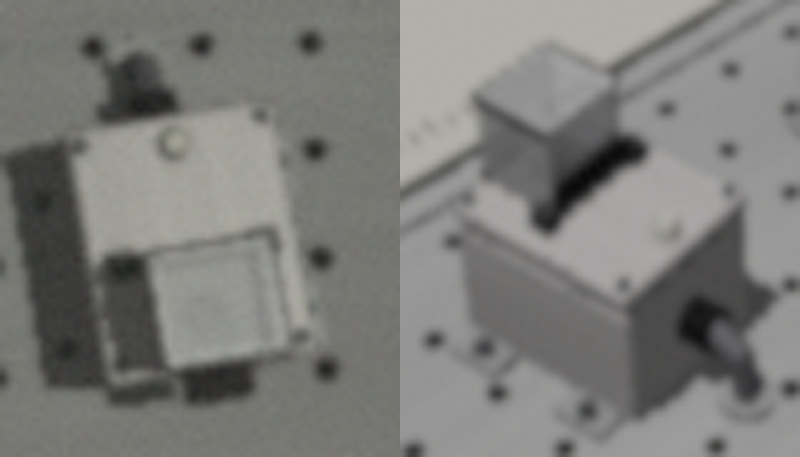

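The crop confirms the clear hood, the dark tab at crop (220,387), and the box yawed a little. Next I compute its pose from the corners.

```bash
cat >> h.py <<'E'
from scipy.spatial.transform import Rotation as Ro
def goal(tip,psi,phi,t=0.0,back=11.0):
    """TCP pose so that upper tip edge lies at tip=(x,z) in box frame; psi yaw, phi below horizontal (deg)"""
E
python3 - <<'E'
from h import *
d=dict(np.load('pics/t0.npz'))
P=[(345.8,206.2),(381.9,198.0),(390.1,239.5),(353.7,247.9)]
W=np.array([onz(d,*p,75)[:2] for p in P]);print(W.round(1),W.mean(0))
n=np.linalg.norm
print(n(W[0]-W[3]),n(W[1]-W[2]),n(W[0]-W[1]),n(W[2]-W[3]))
for a,b in((3,0),(2,1),):v=W[b]-W[a];print(np.degrees(np.arctan2(v[1],v[0])))
for a,b in((1,0),(2,3)):v=W[b]-W[a];print(np.degrees(np.arctan2(-v[0],v[1])))
t=onz(d,335+220/5.714,180+402/5.714,78);print('tab edge',t)
s=dict(np.load('pics/s0.npz'))
# check: pose into scene
c=W.mean(0);print('scene px of centre top',proj(s,[*c,75]))
E
```

```text
[[ 564.8  -80.2]
 [ 582.6 -169.5]
 [ 480.7 -184.3]
 [ 463.1  -95.3]] [ 522.82467315 -132.32117409]
102.80906247342571 102.98695915324556 91.11062955181458 90.65124701181921
8.496999044191865
8.245837448974036
11.282141930119078
11.184325253884783
tab edge [ 455.77486232 -142.421582     78.        ]
scene px of centre top [263.33144059 215.45887063]
```

Call:
servo_tool(
  rows=[
    [0, 4.4, 2.1, 0, 0, 0, 0],
    [0, 4.4, 2.1, 0, 0, 0, 0],
    [0, 4.4, 2.1, 0, 0, 0, 0],
    [0, 4.4, 2.1, 0, 0, 0, 0],
    [0, 4.4, 2.1, 0, 0, 0, 0],
    [0, 4.4, 2.1, 0, 0, 0, 0],
    [0, 4.4, 2.1, 0, 0, 0, 0],
    [0, 4.4, 2.1, 0, 0, 0, 0],
  ],
)

```text
clock: 0.9
position: [455.4, 353.7, 242.0]
ee_rot: [0.992, -0.125, -0.0, 0.0]
contact_force: [-0.1, 1.1, 0.7]
gripper_width: -0.2
```

Call:
servo_tool(
  rows=[
    [0, 0.9, 4.5, 0, 0, 0, 0],
    [0, 0.9, 4.5, 0, 0, 0, 0],
    [0, 0.9, 4.5, 0, 0, 0, 0],
    [0, 0.9, 4.5, 0, 0, 0, 0],
    [0, 0.9, 4.5, 0, 0, 0, 0],
    [0, 0.9, 4.5, 0, 0, 0, 0],
    [0, 0.9, 4.5, 0, 0, 0, 0],
    [0, 0.9, 4.5, 0, 0, 0, 0],
    [0, 0.9, 4.5, 0, 0, 0, 0],
    [0, 0.9, 4.5, 0, 0, 0, 0],
    [0, 0.9, 4.5, 0, 0, 0, 0],
    [0, 0, 0, 0, 0, 0, 0],
  ],
)

```text
clock: 2.1
position: [426.3, -152.8, 241.8]
ee_rot: [0.992, -0.129, -0.001, 0.0]
contact_force: [-0.4, 0.2, -0.1]
gripper_width: -0.4
```

Call:
servo_tool(
  rows=[
    [0, 0, 0, 0, 0, 0, -8.1],
    [0, 0, 0, 0, 0, 0, -8.1],
    [0, 0, 0, 0, 0, 0, -8.1],
    [0, 0, 0, 0, 0, 0, 0],
    [0, 0, 0, 0, 0, 0, 0],
    [0, 0, 0, 0, 0, 0, 0],
  ],
)

```text
clock: 2.7
position: [427.4, -148.5, 242.2]
ee_rot: [0.996, 0.086, -0.0, -0.0]
contact_force: [0.7, 0.4, 0.1]
gripper_width: 0.1
```

Call:
servo_tool(
  rows=[
    [0, 0, 0, 0, 0, 8, 0],
    [0, 0, 0, 0, 0, 8, 0],
    [0, 0, 0, 0, 0, 8, 0],
    [0, 0, 0, 0, 0, 0, 0],
    [0, 0, 0, 0, 0, 0, 0],
  ],
)

```text
clock: 3.2
position: [427.2, -148.9, 242.9]
ee_rot: [0.975, 0.084, 0.207, -0.018]
contact_force: [1.2, -0.2, 0.4]
gripper_width: 0.1
```

Run:
```python
from h import *
s=read_state();print(s['clock'],s['joints'],s['position'],s['ee_rot'],s['gripper_width'],s['contact_force'])
d=snap('wrist','w1');print(np.round(d['extrinsics'],2).tolist(),d['mtx'])
```

```text
3.2 [-0.03338605 -0.07670967 -0.57142963 -0.13403178 -0.66933982  1.86465422] [ 427.24402577 -148.93976154  242.87456539] [ 0.97450766  0.08422821  0.20718097 -0.01778991] 0.0767500570391503 [ 1.1833329  -0.17395884  0.44009862]
[[0.17, 0.98, -0.12, 441.96], [-0.99, 0.17, -0.02, -146.58], [0.0, 0.12, 0.99, 394.46], [0.0, 0.0, 0.0, 1.0]] [[360.28089112   0.         315.21599989]
 [  0.         360.28089112 197.77886407]
 [  0.           0.           1.        ]]
```

View pics/w1.png

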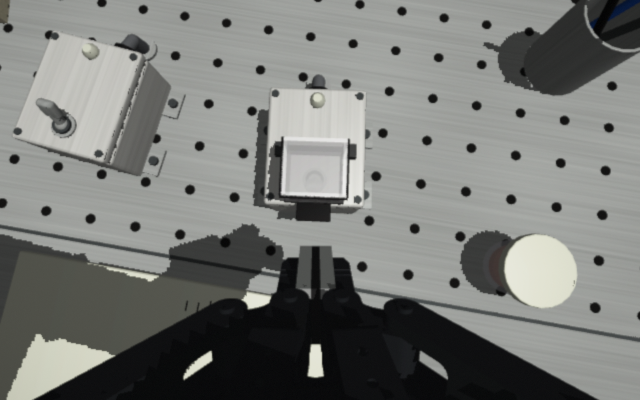

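The view shows the hood centred near (315,168), tab edge at about (296..331,220), box rear corners at (270,90) and (366,91), and the shut fingertips at (316,250).

Run:
```python
from h import *
d=dict(np.load('pics/w1.npz'))
n=np.linalg.norm
a,b=[onz(d,*p,75)[:2] for p in((270,90),(366,91))]
l,r=[onz(d,*p,77.5)[:2] for p in((296,220.5),(331.5,220.5))]
print(a,b,n(a-b),l,r,n(l-r))
for u,v in((b,a),(r,l)):
    w=v-u;print(np.degrees(np.arctan2(-w[0],w[1])))
m=(a+b)/2;t=(l+r)/2;w=m-t;print(m,t,n(w),'exp 124; yaw',np.degrees(np.arctan2(w[1],w[0])))
img=d['image'];g=img.mean(2)
print(g[205:226,314].round().tolist());print(g[212,288:340].round().tolist());print(g[80:100,300].round().tolist());print(g[100,262:276].round().tolist(),g[100,360:372].round().tolist())
```

```text
[573.48004017 -80.97039094] [ 587.87201377 -168.91483187] 89.11427267041637 [ 458.31269958 -126.56370697] [ 463.69172759 -157.32526438] 31.22831017223306
9.293984402268803
9.918574474435538
[ 580.67602697 -124.9426114 ] [ 461.00221358 -141.94448568] 120.87549520102195 exp 124; yaw 8.085812991445081
[28.0, 28.0, 28.0, 28.0, 29.0, 28.0, 28.0, 30.0, 30.0, 29.0, 30.0, 31.0, 30.0, 31.0, 30.0, 37.0, 101.0, 148.0, 160.0, 161.0, 160.0]
[61.0, 61.0, 61.0, 61.0, 61.0, 61.0, 61.0, 51.0, 32.0, 26.0, 27.0, 27.0, 28.0, 28.0, 28.0, 27.0, 28.0, 28.0, 29.0, 28.0, 28.0, 30.0, 28.0, 29.0, 29.0, 29.0, 30.0, 28.0, 30.0, 30.0, 30.0, 31.0, 31.0, 30.0, 30.0, 31.0, 32.0, 32.0, 32.0, 32.0, 33.0, 33.0, 48.0, 77.0, 80.0, 81.0, 80.0, 80.0, 78.0, 78.0, 77.0, 78.0]
[71.0, 135.0, 157.0, 162.0, 164.0, 165.0, 163.0, 163.0, 164.0, 181.0, 196.0, 201.0, 201.0, 202.0, 201.0, 201.0, 202.0, 202.0, 202.0, 202.0]
[160.0, 161.0, 160.0, 160.0, 161.0, 160.0, 148.0, 130.0, 156.0, 183.0, 201.0, 203.0, 202.0, 201.0] [180.0, 185.0, 187.0, 196.0, 193.0, 181.0, 155.0, 162.0, 165.0, 165.0, 165.0, 165.0]
```

Call:
servo_tool(
  rows=[
    [0, 0, 0, 0, 0, 8, 0],
    [0, 0, 0, 0, 0, 8, 0],
    [0, 0, 0, 0, 0, 8, 0],
    [0, 0, 0, 0, 0, 5, 0],
    [0, 0, 0, 0, 0, 0, 0],
    [0, 0, 0, 0, 0, 0, 0],
  ],
)

```text
clock: 3.85
position: [423.8, -149.9, 238.4]
ee_rot: [0.915, 0.079, 0.394, -0.04]
contact_force: [-0.3, -0.3, 0.8]
gripper_width: -0.3
```

Run:
```python
from h import *
s=read_state();print(s['clock'],s['joints'],s['position'],Ro.from_quat(s['ee_rot']).as_matrix().round(3).tolist())
```

```text
3.85 [-0.31709174 -0.11148679 -0.56161819 -0.80073614 -0.51249852  2.65020593] [ 423.79331878 -149.94359206  238.35032386] [[0.677, 0.177, 0.714], [0.113, -0.984, 0.136], [0.727, -0.011, -0.687]]
```

Call:
servo_tool(
  rows=[
    [0, 0, 0, 0, 0, 0, 8.2],
    [0, 0, 0, 0, 0, 0, 8.2],
    [0, 0, 0, 0, 0, 0, 8.2],
    [0, 0, 0, 0, 0, 0, 8.2],
    [0, 0, 0, 0, 0, 0, 8.2],
    [0, 0, 0, 0, 0, 0, 8.2],
    [0, 0, 0, 0, 0, 0, 8.2],
    [0, 0, 0, 0, 0, 0, 8.2],
    [0, 0, 0, 0, 0, 0, 8.2],
    [0, 0, 0, 0, 0, 0, 8.2],
    [0, 0, 0, 0, 0, 0, 8.2],
    [0, 0, 0, 0, 0, 0, 8.2],
  ],
)

```text
clock: 5.05
position: [423.9, -148.2, 238.3]
ee_rot: [0.657, -0.641, 0.225, -0.326]
contact_force: [0.6, 0.1, -0.0]
gripper_width: -0.2
```

Call:
servo_tool(
  rows=[
    [0, 0, 0, 0, 0, 0, 8.2],
    [0, 0, 0, 0, 0, 0, 8.2],
    [0, 0, 0, 0, 0, 0, 8.2],
    [0, 0, 0, 0, 0, 0, 8.2],
    [0, 0, 0, 0, 0, 0, 8.2],
    [0, 0, 0, 0, 0, 0, 8.2],
    [0, 0, 0, 0, 0, 0, 8.2],
    [0, 0, 0, 0, 0, 0, 8.2],
    [0, 0, 0, 0, 0, 0, 8.2],
    [0, 0, 0, 0, 0, 0, 8.2],
    [0, 0, 0, 0, 0, 0, 0],
    [0, 0, 0, 0, 0, 0, 0],
  ],
)

```text
clock: 6.25
position: [423.7, -148.2, 238.3]
ee_rot: [-0.079, 0.915, 0.042, 0.394]
contact_force: [0.1, -0.2, 0.4]
gripper_width: -0.4
```

```bash
cat > g.py <<'E'
from h import *
C=np.array([526.5,-131.8]); YAW=9.5
def target(ux,uz,phi,uy=0):
    y,p=np.radians([YAW,phi]);ex=np.array([np.cos(y),np.sin(y),0]);ey=np.array([-ex[1],ex[0],0]);k=np.array([0,0,1])
    f=np.cos(p)*ex-np.sin(p)*k; n=np.sin(p)*ex+np.cos(p)*k
    U=np.array([*C,0])+ux*ex+uy*ey+uz*k
    return U-11*n-11*f, np.column_stack([-n,ey,f])   # tool x=-n, y=ey, z=f
def report(ux,uz,phi,uy=0,s=None):
    s=s or read_state();R=Ro.from_quat(s['ee_rot']).as_matrix();P,T=target(ux,uz,phi,uy)
    print('t',round(s['clock'],2),'pos',np.round(s['position'],1),'F',np.round(s['contact_force'],1))
    print('shift tool cm',(R.T@(P-s['position'])/10).round(2),'in target axes',(T.T@(P-s['position'])/10).round(2),'turn deg',np.degrees(Ro.from_matrix(R.T@T).as_rotvec()).round(1))
    y=np.radians(YAW);ex=np.array([np.cos(y),np.sin(y),0]);U=np.array(s['position'])+R@[-11,0,11]-[*C,0]
    print('U box frame',round(U@ex,1),round(-U[0]*ex[1]+U[1]*ex[0],1),round(U[2],1),'phi',np.degrees(np.arcsin(-R[2,2])).round(1),'joints',np.round(s['joints'],2))
E
python3 - <<'E'
from g import *
report(-110,200,40)
E
```

```text
t 6.25 pos [ 423.7 -148.2  238.3] F [ 0.1 -0.2  0.4]
shift tool cm [ 4.35 -0.11  1.16] in target axes [ 4.41 -0.08  0.91] turn deg [ 1.1 -3.3 -0.1]
U box frame -88.6 1.0 238.7 phi 43.3 joints [-0.31 -0.11 -0.56 -0.8  -0.51 -0.49]
```

Run:
```python
from g import *
report(-105,64,40)
```

```text
t 6.25 pos [ 423.7 -148.2  238.3] F [ 0.1 -0.2  0.4]
shift tool cm [13.91 -0.31 10.85] in target axes [14.51 -0.08 10.03] turn deg [ 1.1 -3.3 -0.1]
U box frame -88.6 1.0 238.7 phi 43.3 joints [-0.31 -0.11 -0.56 -0.8  -0.51 -0.49]
```

Call:
servo_tool(
  rows=[
    [0, 2.3, -0.05, 1.8, 0, 0, 0],
    [0, 2.3, -0.05, 1.8, 0, 0, 0],
    [0, 2.3, -0.05, 1.8, 0, 0, 0],
    [0, 2.3, -0.05, 1.8, 0, 0, 0],
    [0, 2.3, -0.05, 1.8, 0, 0, 0],
    [0, 2.3, -0.05, 1.8, 0, 0, 0],
    [0, 0, 0, 0, 1.1, -3.3, 0],
    [0, 0, 0, 0, 0, 0, 0],
    [0, 0, 0, 0, 0, 0, 0],
    [0, 0, 0, 0, 0, 0, 0],
  ],
)

```text
clock: 7.25
position: [408.3, -151.6, 64.5]
ee_rot: [-0.073, 0.903, 0.035, 0.422]
contact_force: [-0.5, -0.0, 0.7]
gripper_width: -0.2
```

Run:
```python
from g import *
report(-59,64,40)
a=snap('scene','s1');w=snap('wrist','w2')
c=a['image'][160:280,180:310,::-1]
cv2.imwrite('pics/c1.png',np.hstack([cv2.resize(c,(420,388),interpolation=cv2.INTER_CUBIC),cv2.resize(w['image'][:,:,::-1],(380,388))]))
```

```text
t 7.25 pos [ 408.3 -151.6   64.5] F [-0.5 -0.   0.7]
shift tool cm [-2.77  0.02  3.6 ] in target axes [-2.78  0.01  3.59] turn deg [-0.1  0.1 -0.2]
U box frame -104.4 -0.1 65.9 phi 39.9 joints [-0.81  0.34 -0.69 -1.64 -0.69  0.84]
```

View pics/c1.png

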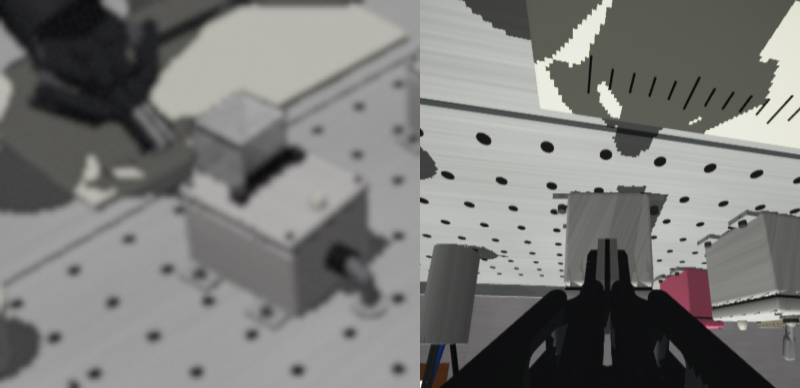

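Call:
servo_tool(
  rows=[
    [0, -0.7, 0, 0.9, 0, 0, 0],
    [0, -0.7, 0, 0.9, 0, 0, 0],
    [0, -0.7, 0, 0.9, 0, 0, 0],
    [0, -0.5, 0, 0.7, 0, 0, 0],
    [0, 0, 0, 0.1, 0, 0, 0],
    [0, 0, 0, 0, 0, 0, 0],
    [0, 0, 0, 0, 0, 0, 0],
  ],
)

```text
clock: 8.05
position: [450.2, -144.4, 60.8]
ee_rot: [-0.071, 0.903, 0.036, 0.421]
contact_force: [0.1, 0.4, 0.0]
gripper_width: -0.1
```

Run:
```python
from g import *
report(-60,105,40)
a=snap('scene','s2')
c=a['image'][160:280,180:310,::-1]
w=snap('wrist','w3')['image'][200:330,210:430,::-1]
cv2.imwrite('pics/c2.png',np.hstack([cv2.resize(c,(420,388),interpolation=cv2.INTER_CUBIC),cv2.resize(w,(380,388))]))
```

```text
t 8.05 pos [ 450.2 -144.4   60.8] F [0.1 0.4 0. ]
shift tool cm [-3.4   0.01 -2.61] in target axes [-3.4  -0.01 -2.61] turn deg [-0.1  0.  -0.4]
U box frame -61.9 0.0 62.2 phi 40.0 joints [-0.72  0.37 -0.64 -1.69 -0.64  0.81]
```

View pics/c2.png

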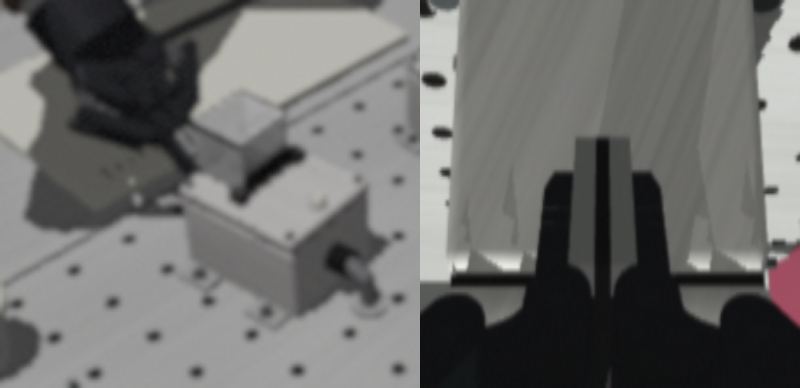

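The finger is centred under the tab and touches nothing (left: hood at (240,130), finger coming from the left). Now I lift.

Call:
servo_tool(
  rows=[
    [0, -0.35, 0, -0.25, 0, 0, 0],
    [0, -0.35, 0, -0.25, 0, 0, 0],
    [0, -0.35, 0, -0.25, 0, 0, 0],
    [0, -0.35, 0, -0.25, 0, 0, 0],
    [0, -0.4, 0, -0.3, 0, 0, 0],
    [0, -0.4, 0, -0.3, 0, 0, 0],
    [0, -0.4, 0, -0.3, 0, 0, 0],
    [0, -0.4, 0, -0.35, 0, 0, 0],
    [0, -0.4, 0, -0.35, 0, 0, 0],
    [0, 0, 0, 0, 0, 0, 0],
    [0, 0, 0, 0, 0, 0, 0],
  ],
)

```text
clock: 9.25
position: [452.5, -144.3, 104.1]
ee_rot: [-0.072, 0.903, 0.035, 0.422]
contact_force: [-0.9, -1.1, -0.6]
gripper_width: 0.2
```

Run:
```python
from g import *
report(-48,102,40)
a=snap('scene','s3')
c=a['image'][160:280,180:310,::-1]
t=snap('top','t3')['image'][180:260,335:405,::-1]
cv2.imwrite('pics/c3.png',np.hstack([cv2.resize(c,(420,388),interpolation=cv2.INTER_CUBIC),cv2.resize(t,(340,388),interpolation=cv2.INTER_CUBIC)]))
```

```text
t 9.25 pos [ 452.5 -144.3  104.1] F [-0.9 -1.1 -0.6]
shift tool cm [-0.48  0.02  1.11] in target axes [-0.48  0.01  1.11] turn deg [-0.1  0.1 -0.4]
U box frame -59.6 -0.2 105.5 phi 39.9 joints [-0.63  0.24 -0.6  -1.53 -0.58  0.52]
```

View pics/c3.png

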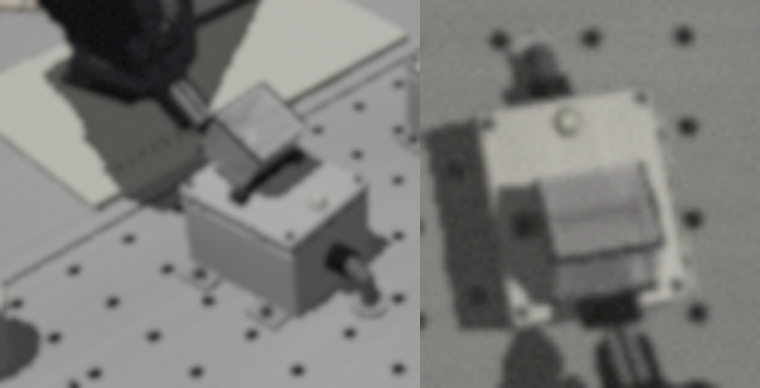

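The guard is up about 0.5 rad on the finger, with the hood tilted in both views. Now I advance in small steps and push the toggle.

Call:
servo_tool(
  rows=[
    [0, -0.1, 0, 0.28, 0, 0, 0],
    [0, -0.1, 0, 0.28, 0, 0, 0],
    [0, -0.1, 0, 0.28, 0, 0, 0],
    [0, -0.15, 0, 0.28, 0, 0, 0],
    [0, 0, 0, 0, 0, 0, 0],
  ],
)

```text
clock: 9.85
position: [464.2, -142.5, 99.9]
ee_rot: [-0.071, 0.903, 0.036, 0.422]
contact_force: [-0.3, -0.8, -0.3]
gripper_width: -0.1
```

Call:
servo_tool(
  rows=[
    [0, -0.13, 0, 0.15, 0, 0, 0],
    [0, -0.13, 0, 0.15, 0, 0, 0],
    [0, -0.13, 0, 0.15, 0, 0, 0],
    [0, 0, 0, 0, 0, 0, 0],
  ],
)

```text
clock: 10.25
position: [469.3, -141.7, 99.9]
ee_rot: [-0.071, 0.903, 0.035, 0.421]
contact_force: [-2.2, -0.8, -1.3]
gripper_width: -0.2
```

Call:
servo_tool(
  rows=[
    [0, -0.13, 0, 0.15, 0, 0, 0],
    [0, -0.13, 0, 0.15, 0, 0, 0],
    [0, 0, 0, 0, 0, 0, 0],
  ],
)

```text
clock: 10.55
position: [473.8, -141.0, 100.3]
ee_rot: [-0.071, 0.903, 0.036, 0.422]
contact_force: [-3.2, -1.1, 0.1]
gripper_width: -0.0
```

Run:
```python
from g import *
report(-32,102,40)
a=snap('scene','s4')
c=a['image'][160:280,180:310,::-1]
t=snap('top','t4')['image'][180:260,335:405,::-1]
cv2.imwrite('pics/c4.png',np.hstack([cv2.resize(c,(420,388),interpolation=cv2.INTER_CUBIC),cv2.resize(t,(340,388),interpolation=cv2.INTER_CUBIC)]))
```

```text
t 10.55 pos [ 473.8 -141.   100.3] F [-3.2 -1.1  0.1]
shift tool cm [-0.41  0.04  0.44] in target axes [-0.41  0.04  0.44] turn deg [-0.1  0.1 -0.4]
U box frame -38.0 -0.5 101.7 phi 39.9 joints [-0.59  0.27 -0.57 -1.55 -0.55  0.51]
```

View pics/c4.png

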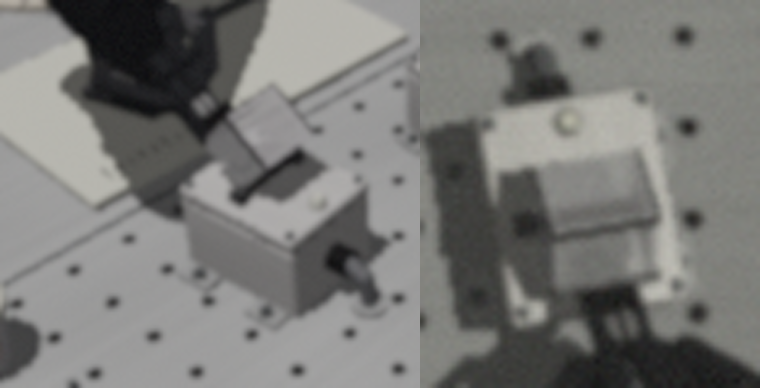

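The guard rests on the finger at about 0.65 rad, and the toggle is being pushed at about 3 N. I continue past its middle.

Call:
servo_tool(
  rows=[
    [0, -0.13, 0, 0.15, 0, 0, 0],
    [0, 0, 0, 0, 0, 0, 0],
  ],
)

```text
clock: 10.85
position: [475.8, -140.7, 100.4]
ee_rot: [-0.071, 0.903, 0.036, 0.422]
contact_force: [-1.6, 0.0, -0.7]
gripper_width: 0.3
```

Call:
servo_tool(
  rows=[
    [0, -0.13, 0, 0.15, 0, 0, 0],
    [0, 0, 0, 0, 0, 0, 0],
  ],
)

```text
clock: 11.05
position: [478.0, -140.4, 100.5]
ee_rot: [-0.071, 0.903, 0.036, 0.422]
contact_force: [-0.6, 0.4, -0.9]
gripper_width: 0.0
```

Call:
servo_tool(
  rows=[
    [0, -0.13, 0, 0.15, 0, 0, 0],
    [0, 0, 0, 0, 0, 0, 0],
  ],
)

```text
clock: 11.25
position: [480.0, -140.1, 100.6]
ee_rot: [-0.071, 0.903, 0.036, 0.422]
contact_force: [-0.2, -0.9, -0.3]
gripper_width: 0.1
```

Call:
servo_tool(
  rows=[
    [0, -0.06, 0, 0.08, 0, 0, 0],
    [0, 0, 0, 0, 0, 0, 0],
    [0, 0, 0, 0, 0, 0, 0],
  ],
)

```text
clock: 11.55
position: [480.6, -139.9, 100.3]
ee_rot: [-0.071, 0.903, 0.036, 0.422]
contact_force: [0.1, -0.6, -0.8]
gripper_width: 0.2
```

Run:
```python
from g import *
report(-32,102,40)
```

```text
t 11.55 pos [ 480.6 -139.9  100.3] F [ 0.1 -0.6 -0.8]
shift tool cm [ 0.03  0.05 -0.09] in target axes [ 0.03  0.05 -0.09] turn deg [-0.1  0.1 -0.4]
U box frame -31.1 -0.6 101.7 phi 39.9 joints [-0.58  0.27 -0.56 -1.55 -0.54  0.5 ]
```

The push force rose to about 3 N, then fell away between U = -36 and -34, so the toggle snapped over. Now I draw the finger straight out.

Call:
servo_tool(
  rows=[
    [0, 0.3, 0, -0.36, 0, 0, 0],
    [0, 0.3, 0, -0.36, 0, 0, 0],
    [0, 0.3, 0, -0.36, 0, 0, 0],
    [0, 0.3, 0, -0.36, 0, 0, 0],
    [0, 0.3, 0, -0.36, 0, 0, 0],
    [0, 0.3, 0, -0.36, 0, 0, 0],
    [0, 0.3, 0, -0.36, 0, 0, 0],
    [0, 0.3, 0, -0.36, 0, 0, 0],
    [0, 0.4, 0, -0.5, 0, 0, 0],
    [0, 0.5, 0, -0.6, 0, 0, 0],
    [0, 0.6, 0, -0.7, 0, 0, 0],
    [0, 0, 0, 0, 0, 0, 0],
  ],
)

```text
clock: 12.75
position: [419.1, -149.7, 100.3]
ee_rot: [-0.071, 0.904, 0.036, 0.421]
contact_force: [0.3, -0.4, 1.5]
gripper_width: -0.1
```

Call:
servo_tool(
  rows=[
    [0, 0, 0, -1, 0, 0, 0],
    [0, 0, 0, -1.5, 0, 0, 0],
    [0, 0, 0, -1.5, 0, 0, 0],
    [0, 0, 0, -1, 0, 0, 0],
    [0, 0, 0, 0, 0, 0, 0],
    [0, 0, 0, 0, 0, 0, 0],
  ],
)

```text
clock: 13.35
position: [382.7, -155.9, 132.7]
ee_rot: [-0.071, 0.903, 0.035, 0.422]
contact_force: [-0.3, -0.3, 0.3]
gripper_width: -0.1
```

Run:
```python
from g import *
report(-110,200,40)
a=snap('scene','s5')
c=a['image'][160:280,180:310,::-1]
t=snap('top','t5')['image'][180:260,335:405,::-1]
cv2.imwrite('pics/c5.png',np.hstack([cv2.resize(c,(420,388),interpolation=cv2.INTER_CUBIC),cv2.resize(t,(340,388),interpolation=cv2.INTER_CUBIC)]))
```

```text
t 13.35 pos [ 382.7 -155.9  132.7] F [-0.3 -0.3  0.3]
shift tool cm [-6.36  0.04 -2.67] in target axes [-6.35  0.   -2.68] turn deg [-0.1  0.1 -0.4]
U box frame -130.3 -0.1 134.1 phi 39.9 joints [-0.73  0.1  -0.67 -1.36 -0.65  0.41]
```

View pics/c5.png

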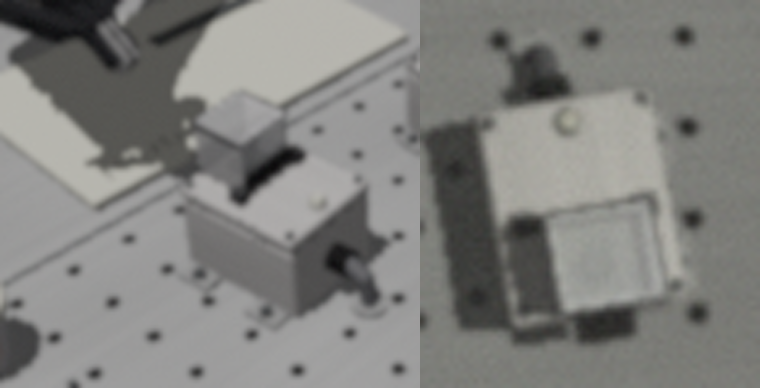

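Run:
```python
from g import *
w=snap('wrist','w5')
# project hood corners region
y=np.radians(YAW);ex=np.array([np.cos(y),np.sin(y),0]);ey=np.array([-ex[1],ex[0],0])
pt=lambda a,b,z:np.array([*C,0])+a*ex+b*ey+[0,0,z]
q=np.array([proj(w,pt(a,b,z)) for a in(-53,-6) for b in(-25,25) for z in(78,127)]);print(q.round())
for n,a in(('off',-43.3),('on',-20.7)): print(n,proj(w,pt(a,0,106)).round())
x0,y0=np.maximum(q.min(0)-15,0).astype(int);x1,y1=(q.max(0)+15).astype(int)
c=w['image'][y0:y1,x0:x1,::-1]
def big(c):
    l=cv2.createCLAHE(4,(2,2)).apply(cv2.cvtColor(np.ascontiguousarray(c),cv2.COLOR_BGR2GRAY));return cv2.resize(l,(260,400),interpolation=cv2.INTER_CUBIC)
ts=[np.load(f'pics/{n}.npz')['image'][218:248,356:392] for n in('t0','t5')]
cv2.imwrite('pics/c6.png',np.hstack([big(c)]+[big(t) for t in ts]));print(x0,y0,x1,y1)
```

```text
[[280. 223.]
 [278. 294.]
 [351. 222.]
 [354. 294.]
 [286. 241.]
 [284. 303.]
 [346. 241.]
 [349. 302.]]
off [316. 265.]
on [316. 272.]
262 207 369 317
```

View pics/c6.png

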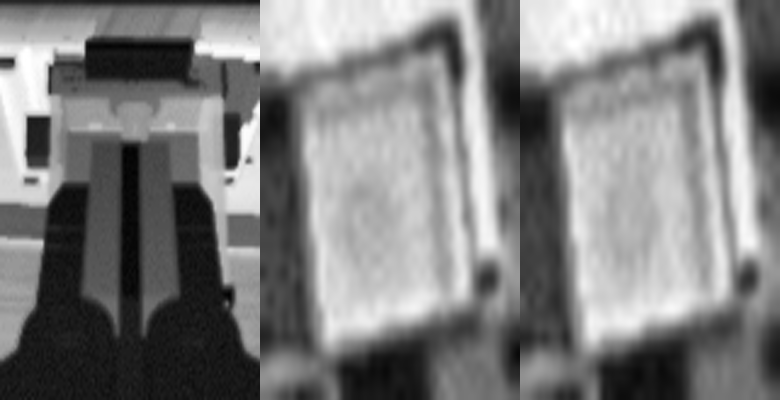

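The finger hides most of the toggle here. I raise the tool so the wrist camera sees the hood clear of it.

Call:
servo_tool(
  rows=[
    [0, -2.5, 0, 0, 0, 0, 0],
    [0, -2.5, 0, 0, 0, 0, 0],
    [0, -2.5, 0, 0, 0, 0, 0],
    [0, -1, 0, 0, 0, 0, 0],
    [0, 0, 0, 0, 0, 0, 0],
    [0, 0, 0, 0, 0, 0, 0],
  ],
)

```text
clock: 14.1
position: [436.1, -146.8, 196.9]
ee_rot: [-0.072, 0.904, 0.036, 0.421]
contact_force: [-0.7, 0.2, -0.4]
gripper_width: -0.2
```

Run:
```python
from g import *
w=snap('wrist','w6')
y=np.radians(YAW);ex=np.array([np.cos(y),np.sin(y),0]);ey=np.array([-ex[1],ex[0],0])
pt=lambda a,b,z:np.array([*C,0])+a*ex+b*ey+[0,0,z]
q=np.array([proj(w,pt(a,b,z)) for a in(-69,-6) for b in(-25,25) for z in(78,127)])
x0,y0=np.maximum(q.min(0)-15,0).astype(int);x1,y1=(q.max(0)+15).astype(int)
for n,a in(('pivot',0),('off',-.35),('on',.35)):
    r=0 if n=='pivot' else 33
    print(n,((proj(w,pt(-32+r*np.sin(a),0,75+r*np.cos(a)))-[x0,y0])*5).round())
c=np.ascontiguousarray(w['image'][y0:y1,x0:x1,::-1])
l=cv2.createCLAHE(3,(2,2)).apply(cv2.cvtColor(c,cv2.COLOR_BGR2GRAY))
o=cv2.resize(l,None,fx=5,fy=5,interpolation=cv2.INTER_CUBIC)[:600,:800];print(o.shape)
cv2.imwrite('pics/c7.png',o)
```

```text
pivot [308. 244.]
off [309. 394.]
on [310. 480.]
(600, 610)
```

View pics/c7.png

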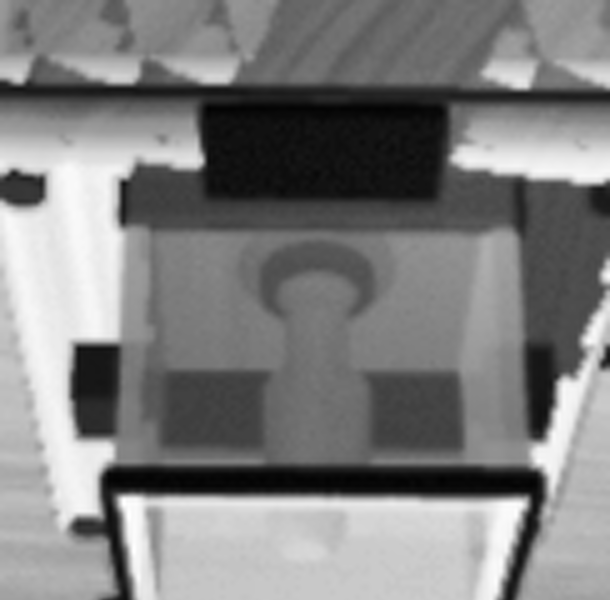

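The inverted wrist view through the hood shows the toggle running from its pivot at about (317,280) to its end at about (305,545). I predicted about 480 for on and 394 for off, plus an offset of about 40. It therefore leans towards the hinge, and the guard is shut over it.

```bash
python3 -c "
from h import *
s=read_state();print(s['clock'],s['contact_force'])
print(job_done())"
```

```text
14.15 [ 0.49000436  0.22283747 -0.31777686]
the job is handed in; nothing more can be done
None
```

The waste disposer's toggle is switched over to the hinge side, the guard is shut over it, and I handed the job in at 14.15 s of the 38 s allowed.

With the gripper shut and tilted about 40° below horizontal, I lifted the guard by its tab. The tab rested on the finger's upper face while the tip pushed the toggle. The push peaked at about 3 N and then fell to nearly zero as the toggle snapped over. I then drew the finger straight out and the guard dropped shut.

- **Guard:** the top and scene views after withdrawal show it fully shut.
- **Toggle:** the wrist view through the hood shows it leaning towards the hinge. Its end appeared about 65 pixels beyond the predicted "on" point. The pivot was off by about 40 pixels the same way, and the "off" point is much farther away.
- **Contact:** forces are at noise level with the finger about 10 cm clear of the box.
- **Other objects:** the arm's path kept clear of the other switch box, the pots, the beaker and the cassette box. I did not check them again in a final full image.
- **Disagreement:** the top and wrist views put the tab about 5 mm apart in x. I used a value between them, and the lift and push went as planned.

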